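# Count along the rail and push the tin into the third gap

### The arm

A 7-joint arm with a two-finger parallel gripper is mounted at the origin on the work surface. World frame = base frame: x ahead of the robot, y to its left, z up, the work surface at z = 0. Lengths are in m, angles in rad, forces in N, time in s.
With the tool pointing down it reaches from about 0.35 to 0.9 m from the base axis. Payload 8.1 kg.
Tool frame: the origin (TCP) lies at the very end of the fingers, on their centre line; the grasp point (between the pads) lies 19 mm behind it; z points along the fingers, y is the line along which they close (so a half turn about z gives the same grasp; the last joint's range is limited). The gripper opens to 92 mm and grips with 3 to 60 N. Pads are 19 mm wide; open, the fingers measure 130 mm over their backs; the gripper's body (75 mm by 190 mm) begins 47 mm behind the grasp point.
Start: joints at [1.027, 0.434, 0.025, 1.573, -0.012, 1.134, -0.075], TCP at [0.267, -0.565, 0.227] pointing down, gripper open.
Joint ranges: [-2.62, 2.62], [-0.44, 2.09], [-1.27, 1.32], [0.08, 2.57], [-1.32, 4.46], [0.12, 2], [-2.74, 2.74]. Speed limits (rad/s): [2.22, 2.22, 3.01, 3.01, 3.14, 3.14, 3.14].

### API

Orientations are given as a rotation vector (axis times angle).
In Python, from cell import arm gives the robot as it stands.
- The arm moves only by the tool drive_tool, never from a script. Its argument "targets" is a list of rows, each a list of 7 numbers: the turn, a rotation vector about the world's x, y, z in units of 5 degrees (1.0 is 5 degrees), then the shift along the world's x, y, z in units of 40 mm (1.0 is 40 mm), then the opening, from 0 (shut) to 1 (fully open). In form: [[wx, wy, wz, dx, dy, dz, fingers], ...]. A call has 1 to 5 rows; each row is the pose to reach, as a shift and turn from the pose commanded when the call began; what a row does not reach only later rows make up. A row lasts 1/10 s, in which the tool goes at most 50 mm and 8.59 degrees, less where a joint would pass 70% of its speed; a pose out of reach is approached as far as the arm can. A call with a gripper value outside its range is refused whole. The fingers move at their own pace and stop on an object; "force" is the grip in N (left out, the last holds). Time passes only in rows, so rows that repeat a pose let the fingers close. It gives the time, the measured TCP pose, the force, the opening and the grip force at its end, in the units of the state.
- arm.observe(): the state, without advancing time (a new reading comes with each control period).
- arm.get_image(name): name is "scene" or "top"; returns a dict with "pixels" (480x640x3 uint8, red, green, blue), "intrinsics" (3x3 intrinsics, pixels), "rvec" (rotation vector, rad) and "tvec" (3), from world to camera coordinates, as OpenCV has them. Camera axes: x right, y down, z forward; pixel columns grow to the right and rows downward; lengths in m; the calibration is good to about 2 mm. A picture is of the moment at which its call begins. There is no depth.
- arm.sign_off(): hands the job in; it is judged then, once.
The state is a dict: "clock": time; "joints": joint angles; "dq": joint speeds; "joint_efforts": joint torques, N m; "position": TCP position; "ee_rot": TCP orientation; "force": force on the tool from outside, world axes, zero at the start; "ft_torque": the same for the moment, N m; "width": opening from 0.0 (shut) to 1.0 (fully open); "gripper_force": force on a finger pad.
Only numpy, scipy, OpenCV 4.12 (cv2) and the standard library are available. Lean on these libraries where they do the work, as an engineer would, in place of code of your own. Each camera call takes 0.05 s, during which the arm holds its last target. There are 200 camera calls.

### The job

Count the gaps of the cherry wood rack with a fingertip: starting from the end with the copper ball, work along the top of the brass rail, touching it with the fingertip behind the first, the second and the third gap in turn (filled gaps count too), and never touch the rail of the fourth. Then push the blue tin across the tiles, upright and without lifting it, into that third gap until it is fully home against the rack's back wall. Leave everything else where it stands.

Things in the scene. Friction and masses are not known exactly. Their poses are not given: they have to be found in the camera images.
- rack: Fixed cherry rack; origin on the tiles, x into the gaps (away from robot), y left. Back wall 264 long, 47 high, front face x=+26 mm, 12 thick. Dividers 8 thick, 30 high at y=-128,-64,0,64,128, from the wall to x=-12. Four gaps 56 wide, centred y=96,32,-32,-96, open above and at the front; bare tiles as floor. A tin fully home has its axis at x=+3 and stands 8 mm proud of the dividers.
- first_ball: Copper ball, 32 mm across, centre 45 mm above the tiles, on a thin brass post fixed at the rack's left or right end, 152 mm from its middle, level with its back wall: counting starts here. A like black ball stands at the other end. Origin at the post's foot on the tiles.
- blue_tin: Loose blue round tin with a lid, 46 mm across, 42 mm high, about 0.15 to 0.31 kg, origin at the centre of its underside, standing on the tiles in front of the rack. This is the tin to push.
- white_tin_1: Loose white tin, same size, standing in the rack's gap at the left end (+y of the rack). To be left alone.
- white_tin_2: Loose white tin, same size, standing in the rack's gap at the right end (-y of the rack). To be left alone.
- mule_mug: Loose copper mug, 84 mm across, 90 mm high, with a handle, to the left of the rack; origin under its centre. To be left alone.
- stopper: Loose crystal decanter stopper standing on its head, 52 mm across, 62 mm high, to the right in front; origin under its centre. To be left alone.
- ice_bucket (a point): Chrome ice bucket, 120 mm across, 110 mm high, origin under its centre, fixed to a cherry turntable (280 mm across, free to turn, top 29 mm above the tiles) to the right of the rack. To be left alone.
- rail_1: Fixed length of flat brass rail on top of the back wall (rack x=+32 mm) behind the leftmost gap (y=+96): 14 mm wide, 58 long, 8 thick; origin at the centre of its underside, 47 mm above the tiles; its top, the face to touch, is at 55 mm. Numbered from the left, not from the copper ball.
- rail_2: Fixed length of flat brass rail on top of the back wall (rack x=+32 mm) behind the second gap from the left (y=+32): 14 mm wide, 58 long, 8 thick; origin at the centre of its underside, 47 mm above the tiles; its top, the face to touch, is at 55 mm. Numbered from the left, not from the copper ball.
- rail_3: Fixed length of flat brass rail on top of the back wall (rack x=+32 mm) behind the second gap from the right (y=-32): 14 mm wide, 58 long, 8 thick; origin at the centre of its underside, 47 mm above the tiles; its top, the face to touch, is at 55 mm. Numbered from the left, not from the copper ball.
- rail_4: Fixed length of flat brass rail on top of the back wall (rack x=+32 mm) behind the rightmost gap (y=-96): 14 mm wide, 58 long, 8 thick; origin at the centre of its underside, 47 mm above the tiles; its top, the face to touch, is at 55 mm. Numbered from the left, not from the copper ball.

How it is judged:
By the outcome, as a careful person would: the job done as asked, in the order asked, and still so for the second after the job is handed in, with the robot touching nothing.
It also fails if it takes over 64 s, if anything falls off the work surface, if the arm or the gripper's body presses on something with over 40 N, if the wrist force passes 120 N, or if a joint passes its speed limit or range.

## Working session

There is one attempt and no reset: what is moved stays moved. The work goes in short steps, Python scripts to look and compute and a tool call to move; the robot and the scene stay as the last step left them, time stands still between calls to the robot, and variables do not carry over. Pictures are saved under pics/ and viewed, at most 10 in all, crops included, and the job is handed in when it is done.

Besides the shell and the picture viewer there is one more tool, called after ">>>" as name(argument=value, ...) on one line, values as JSON. drive_tool: Moves the arm, as the interface text tells. Its arguments: {"type":"object","properties":{"targets":{"type":"array"},"force":{"type":"number"}},"required":["targets"]}

```bash
ls; mkdir -p pics; cat > h.py <<'E'
import numpy as np,cv2
from cell import arm
def grab(n,f=None):
    d=arm.get_image(n); d['R']=cv2.Rodrigues(np.array(d['rvec'],float))[0]; d['t']=np.array(d['tvec'],float).ravel(); d['K']=np.array(d['intrinsics'],float)
    if f: cv2.imwrite('pics/'+f,cv2.cvtColor(d['pixels'],cv2.COLOR_RGB2BGR))
    return d
def ray(d,u,v,z):
    r=d['R'].T@np.linalg.inv(d['K'])@np.array([u,v,1.]); c=-d['R'].T@d['t']
    return c+r*(z-c[2])/r[2]
def proj(d,p):
    q=d['K']@(d['R']@np.array(p,float)+d['t']); return q[:2]/q[2]
E
python3 - <<'E'
from h import *
import pickle
for n in('top','scene'):
    d=grab(n,n+'0.png'); pickle.dump(d,open(n+'0.pkl','wb')); print(n,-d['R'].T@d['t'],d['K'][0,0],d['R'][2])
s=arm.observe();print(s)
E
```

```text
pics
top [ 2.62603180e-01 -7.96021028e-04  1.32919528e+00] 547.350890359228 [ 0.22518284  0.02691917 -0.97394458]
scene [ 1.00429598 -0.56107529  0.92117264] 593.3528828280035 [-0.39945434  0.50345521 -0.76613907]
{'clock': 0.1, 'joints': array([ 1.02738714,  0.43515508,  0.0249834 ,  1.57398154, -0.01158233,
        1.13398523, -0.07511017]), 'dq': array([ 0.00094167, -0.00103953, -0.00018572, -0.00225972, -0.00087784,
       -0.00125772,  0.00011133]), 'joint_efforts': array([ 2.61939669e-03, -6.69118524e+01,  9.87816900e-01, -3.15143144e+01,
       -6.05437928e-02,  3.75010504e-02,  7.03412411e-06]), 'position': array([ 0.26642441, -0.56488263,  0.22603196]), 'ee_rot': array([-3.06434254e+00, -6.86418529e-01,  6.97179841e-04]), 'force': array([ 0.03007795,  0.84233941, -0.23627071]), 'ft_torque': array([-0.01784184,  0.03023577, -0.02541283]), 'gripper_force': 0.0, 'width': 1.0002408548354622}
```

View pics/top0.png

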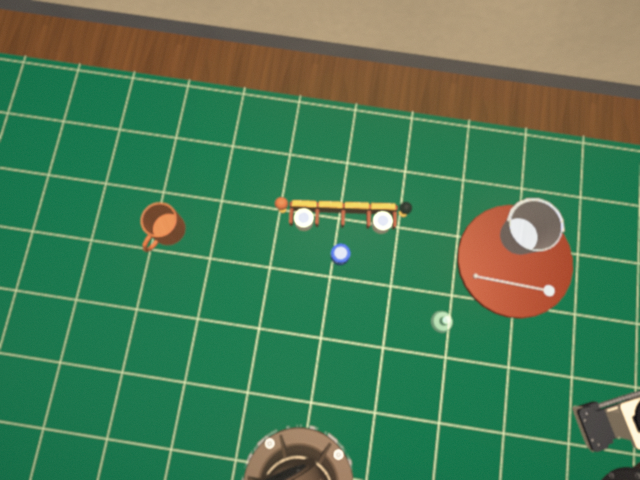

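View pics/scene0.png

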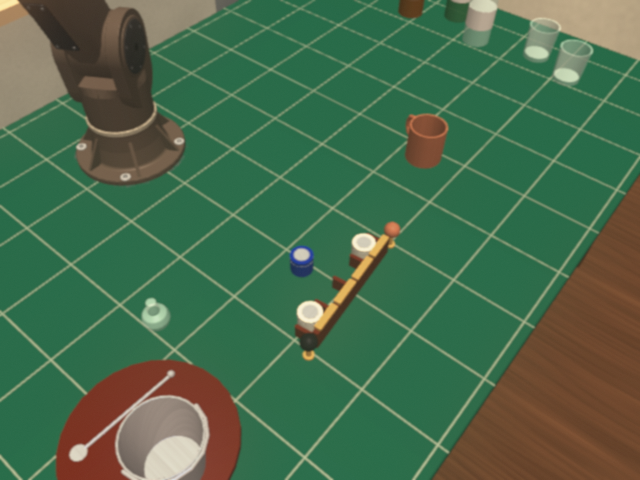

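The copper ball is at the left (+y) end (top view ~(281,203), scene view ~(392,230)), the black ball at (405,208), and the blue tin at (340,254). The third gap is therefore at rack y=-32, and rails 1, 2 and 3 get touched.

```bash
python3 - <<'E'
from h import *
import pickle
def cents(m,box,amin=20):
    M=np.zeros_like(m);u0,v0,u1,v1=box;M[v0:v1,u0:u1]=m[v0:v1,u0:u1]
    n,l,s,c=cv2.connectedComponentsWithStats(M)
    return [(c[i].round(1),s[i]) for i in range(1,n) if s[i][4]>=amin]
B={'top':(240,170,470,345),'scene':(130,200,420,370)}
for n in('top','scene'):
    d=pickle.load(open(n+'0.pkl','rb'));h=cv2.cvtColor(d['pixels'],cv2.COLOR_RGB2HSV)
    ms={'rail':((18,120,120),(30,255,255),.055),'blue':((108,120,40),(130,255,255),.021),'copper':((2,100,120),(13,190,255),.045),'black':((0,0,0),(180,255,45),.045),'white':((0,0,150),(180,60,255),.042),'stopper':((50,20,120),(90,110,255),.05)}
    for k,(a,b,z) in ms.items():
        for c,s in cents(cv2.inRange(h,a,b),B[n]): print(n,k,c,s,ray(d,*c,z).round(4))
E
```

```text
top rail [316.7 204. ] [292 200  51   9 330] [0.6421 0.0574 0.055 ]
top rail [369.4 205.7] [344 202  52   9 332] [ 0.6578 -0.0696  0.055 ]
top rail [401.8 213.8] [399 211   7   6  24] [ 0.6497 -0.1498  0.055 ]
top blue [339.9 254.5] [331 244  19  20 131] [ 0.5342 -0.0168  0.021 ]
top copper [280.9 203. ] [275 198  12  11 105] [0.634  0.1447 0.045 ]
top copper [316.7 213.6] [315 203   5  21  47] [0.6211 0.0541 0.045 ]
top copper [342.5 215.1] [341 204   5  21  51] [ 0.6271 -0.0086  0.045 ]
top copper [368.3 216.1] [367 206   4  20  58] [ 0.6343 -0.071   0.045 ]
top copper [290.9 215.5] [289 208   5  16  48] [0.6066 0.1153 0.045 ]
top copper [394.  218.5] [393 211   3  16  46] [ 0.638  -0.1336  0.045 ]
top copper [464.6 257.2] [458 225  12  66 561] [ 0.5689 -0.3127  0.045 ]
top white [303.4 217.8] [293 208  21  21 337] [0.6064 0.0846 0.042 ]
top white [382.2 220.5] [372 211  21  20 343] [ 0.6294 -0.1061  0.042 ]
top white [340.4 252.5] [335 247  12  12 116] [ 0.5349 -0.017   0.042 ]
top white [442.4 321. ] [433 312  19  20 295] [ 0.41   -0.2763  0.042 ]
top stopper [284.7 183. ] [281 1
[... 2143 characters left out ...]
169 -0.1684  0.042 ]
scene stopper [215.  271.5] [ 130  200  250  170 3009] [ 0.4448 -0.155   0.05  ]
scene stopper [410.4 220.6] [401 210  19  23  78] [0.6515 0.1842 0.05  ]
scene stopper [407.3 252.4] [395 244  25  18  86] [0.6925 0.1115 0.05  ]
scene stopper [321.4 272.2] [314 266  18  14  53] [ 0.5967 -0.0304  0.05  ]
scene stopper [393.  328.6] [357 295  63  75 331] [ 0.7681 -0.0464  0.05  ]
scene stopper [159.5 341.7] [130 315  56  46 109] [ 0.4801 -0.3195  0.05  ]
scene stopper [281.  355.7] [267 342  32  28  49] [ 0.655 -0.209  0.05 ]
scene stopper [326.  361.4] [315 353  23  17  30] [ 0.719  -0.1695  0.05  ]
scene stopper [323.2 362.9] [315 357  18  13  24] [ 0.7172 -0.1747  0.05  ]
```

>>> drive_tool(targets=[[0, 0, -0.9, 0.5, 0.85, 0, 0], [0, 0, -1.8, 1.0, 1.7, 0, 0], [0, 0, -2.7, 1.5, 2.55, 0, 0], [0, 0, -3.6, 2.0, 3.4, 0, 0], [0, 0, -3.6, 2.5, 4.25, 0, 0]])

```text
clock: 0.6
position: [0.367, -0.3937, 0.2265]
ee_rot: [-3.135, -0.194, 0.001]
force: [0.3, 0.1, 0.2]
width: 0.613
gripper_force: 0.0
```

>>> drive_tool(targets=[[0, 0, 0, 0.5, 0.9, 0, 0], [0, 0, 0, 1.0, 1.8, 0, 0], [0, 0, 0, 1.5, 2.7, 0, 0], [0, 0, 0, 2.0, 3.6, 0, 0], [0, 0, 0, 2.5, 4.5, 0, 0]])

```text
clock: 1.1
position: [0.467, -0.2137, 0.2266]
ee_rot: [-3.135, -0.199, 0.001]
force: [1.0, -0.9, 0.1]
width: 0.177
gripper_force: 0.0
```

>>> drive_tool(targets=[[0, 0, 0, 0.5, 0.9, 0, 0], [0, 0, 0, 1.0, 1.8, 0, 0], [0, 0, 0, 1.5, 2.7, 0, 0], [0, 0, 0, 2.0, 3.6, 0, 0], [0, 0, 0, 2.5, 4.5, 0, 0]])

```text
clock: 1.6
position: [0.567, -0.0338, 0.2265]
ee_rot: [3.135, 0.198, -0.001]
force: [1.0, -0.1, -1.0]
width: 0.009
gripper_force: 0.0
```

>>> drive_tool(targets=[[0, 0, 0, 0.6, 1.0, 0, 0], [0, 0, 0, 1.2, 2.0, 0, 0], [0, 0, 0, 1.83, 3.07, 0, 0], [0, 0, 0, 1.83, 3.07, -1.0, 0], [0, 0, 0, 1.83, 3.07, -2.0, 0]])

```text
clock: 2.1
position: [0.6409, 0.0902, 0.1461]
ee_rot: [-3.134, -0.204, -0.004]
force: [-0.4, -0.8, -0.8]
width: 0.004
gripper_force: 0.0
```

>>> drive_tool(targets=[[0, 0, 0, 0, 0, -0.7, 0], [0, 0, 0, 0, 0, -1.3, 0], [0, 0, 0, 0, 0, -1.5, 0], [0, 0, 0, 0, 0, -1.5, 0]])

```text
clock: 2.5
position: [0.639, 0.0873, 0.0856]
ee_rot: [3.135, 0.199, -0.004]
force: [0.1, 0.7, 0.2]
width: 0.005
gripper_force: 0.0
```

```bash
python3 - <<'E'
from h import *
s=arm.observe();print(s['position'],s['force'])
a=grab('scene');b=grab('top')
def crop(d,f=4):
    p=d['pixels'];u,v=proj(d,[.62,0.01,.05]).astype(int)
    return cv2.resize(p[v-65:v+65,u-50-20:u+50+20],None,fx=f/1.4,fy=f/1.4,interpolation=2)
cv2.imwrite('pics/c1.png',cv2.cvtColor(np.hstack([crop(a),crop(b)]),cv2.COLOR_RGB2BGR))
E
```

```text
[0.63898415 0.08729063 0.08556298] [0.06499036 0.66701846 0.18608666]
```

View pics/c1.png

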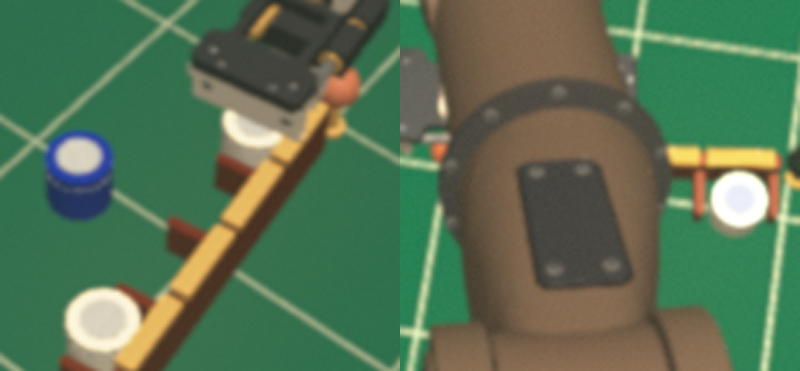

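The scene crop shows the closed fingers above rail 1, next to the copper ball (crop ~(340,88)). I'll descend gently.

>>> drive_tool(targets=[[0, 0, 0, 0, 0, -0.4, 0], [0, 0, 0, 0, 0, -0.65, 0], [0, 0, 0, 0, 0, -0.7, 0], [0, 0, 0, 0, 0, -0.74, 0], [0, 0, 0, 0, 0, -0.77, 0]])

```text
clock: 3.1
position: [0.6403, 0.0876, 0.0565]
ee_rot: [-3.135, -0.199, -0.001]
force: [-0.0, 0.7, 0.1]
width: 0.002
gripper_force: 0.0
```

>>> drive_tool(targets=[[0, 0, 0, 0, 0, -0.02, 0], [0, 0, 0, 0, 0, -0.03, 0]])

```text
clock: 3.3
position: [0.6402, 0.0876, 0.0554]
ee_rot: [-3.135, -0.199, -0.001]
force: [-1.9, 0.0, 7.4]
width: 0.007
gripper_force: 3.3
```

>>> drive_tool(targets=[[0, 0, 0, 0, 0, 0.4, 0], [0, 0, 0, 0.1, -0.8, 0.4, 0], [0, 0, 0, 0.2, -1.59, 0.4, 0], [0, 0, 0, 0.2, -1.59, 0.2, 0], [0, 0, 0, 0.2, -1.59, 0.08, 0]])

```text
clock: 3.8
position: [0.6478, 0.0227, 0.0576]
ee_rot: [3.135, 0.195, -0.0]
force: [0.5, 0.6, -0.1]
width: 0.004
gripper_force: 0.0
```

>>> drive_tool(targets=[[0, 0, 0, 0, 0, -0.04, 0], [0, 0, 0, 0, 0, -0.07, 0], [0, 0, 0, 0, 0, -0.09, 0]])

```text
clock: 4.1
position: [0.6474, 0.0253, 0.0553]
ee_rot: [-3.135, -0.201, 0.001]
force: [-7.0, 0.3, 15.5]
width: 0.003
gripper_force: 8.0
```

>>> drive_tool(targets=[[0, 0, 0, 0, 0, 0.4, 0], [0, 0, 0, 0.1, -0.8, 0.4, 0], [0, 0, 0, 0.2, -1.59, 0.4, 0], [0, 0, 0, 0.2, -1.59, 0.2, 0], [0, 0, 0, 0.2, -1.59, 0.08, 0]])

```text
clock: 4.6
position: [0.6562, -0.04, 0.0579]
ee_rot: [-3.135, -0.197, -0.001]
force: [-0.1, 1.2, 0.2]
width: 0.005
gripper_force: 0.0
```

>>> drive_tool(targets=[[0, 0, 0, 0, 0, -0.04, 0], [0, 0, 0, 0, 0, -0.07, 0], [0, 0, 0, 0, 0, -0.08, 0]])

```text
clock: 4.9
position: [0.6557, -0.0377, 0.0553]
ee_rot: [-3.134, -0.202, 0.0]
force: [-5.1, 0.8, 11.2]
width: 0.003
gripper_force: 5.5
```

>>> drive_tool(targets=[[0, 0, 0, 0, 0, 1, 0], [0, 0, -1, -0.5, 0, 2, 0], [0, 0, -2.5, -1.4, 0.3, 2.5, 0.26], [0, 0, -4, -2.4, 0.6, 2.5, 0.26], [0, 0, -5.5, -3.3, 0.9, 2.5, 0.26]])

```text
clock: 5.4
position: [0.5226, -0.0019, 0.1555]
ee_rot: [-3.091, 0.558, -0.003]
force: [0.1, 1.0, -0.1]
width: 0.215
gripper_force: 0.0
```

>>> drive_tool(targets=[[0, 0, -1.2, -0.5, 0.2, 0, 0.26], [0, 0, -2.14, -0.8, 0.26, 0, 0.26], [0, 0, -2.14, -0.8, 0.26, -1, 0.26], [0, 0, -2.14, -0.8, 0.26, -2, 0.26], [0, 0, -2.14, -0.8, 0.26, -2, 0.26]])

```text
clock: 5.9
position: [0.4885, 0.0077, 0.0712]
ee_rot: [3.027, -0.834, -0.011]
force: [-0.8, 0.1, 0.0]
width: 0.263
gripper_force: 0.0
```

```bash
python3 - <<'E'
from h import *
s=arm.observe();print(s['position'],s['ee_rot'],s['force'],s['width'])
a=grab('scene');b=grab('top')
def crop(d,f=4):
    p=d['pixels'];u,v=proj(d,[.57,-0.01,.05]).astype(int)
    return cv2.resize(p[v-65:v+65,u-50-20:u+50+20],None,fx=f/1.4,fy=f/1.4,interpolation=2)
cv2.imwrite('pics/c2.png',cv2.cvtColor(np.hstack([crop(a),crop(b)]),cv2.COLOR_RGB2BGR))
E
```

```text
[0.48854307 0.00772686 0.07115448] [ 3.02655152 -0.83398598 -0.01073711] [-0.82897046  0.14776147  0.04341081] 0.2625486932514564
```

View pics/c2.png

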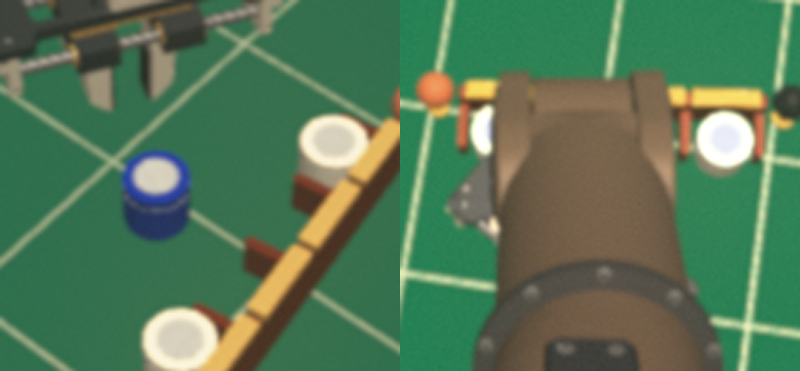

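The open fingers (crop ~(95,90) and (155,75)) are behind the blue tin (crop (157,190)), in line with the diagonal to gap 3. I'll lower and push.

>>> drive_tool(targets=[[0, 0, 0, 0, 0, -0.8, 0.26], [0, 0, 0, 0, 0, -1.4, 0.26], [0, 0, 0, 0, 0, -1.5, 0.26], [0, 0, 0, 0.15, -0.09, -1.5, 0.26], [0, 0, 0, 0.3, -0.18, -1.5, 0.26]])

```text
clock: 6.5
position: [0.5057, -0.0005, 0.0162]
ee_rot: [-3.027, 0.837, -0.004]
force: [0.5, -0.1, 0.3]
width: 0.264
gripper_force: 0.0
```

>>> drive_tool(targets=[[0, 0, 0, 0.1, -0.06, 0, 0.26], [0, 0, 0, 0.2, -0.12, 0, 0.26], [0, 0, 0, 0.3, -0.18, 0, 0.26], [0, 0, 0, 0.4, -0.24, 0, 0.26], [0, 0, 0, 0.5, -0.3, 0, 0.26]])

```text
clock: 7.0
position: [0.5237, -0.0125, 0.0144]
ee_rot: [3.028, -0.838, -0.001]
force: [-4.5, 0.8, 3.3]
width: 0.26
gripper_force: 2.6
```

>>> drive_tool(targets=[[0, 0, 0, 0.1, -0.06, 0, 0.26], [0, 0, 0, 0.2, -0.12, 0, 0.26], [0, 0, 0, 0.3, -0.18, 0, 0.26], [0, 0, 0, 0.4, -0.24, 0, 0.26], [0, 0, 0, 0.5, -0.3, 0, 0.26]])

```text
clock: 7.5
position: [0.5441, -0.0247, 0.0143]
ee_rot: [3.028, -0.838, -0.0]
force: [-3.5, 2.7, 4.3]
width: 0.26
gripper_force: 2.7
```

```bash
cat > tin.py <<'E'
from h import *
O=np.array([.6202,-.0099]);X=np.array([.9924,.1227]);Y=np.array([-.1227,.9924])
def look(f=None):
    s=arm.observe();print(s['position'].round(4),s['ee_rot'].round(3),s['force'].round(1),s['width'])
    p=s['position'][:2]-O;print('tcp rack',(p@X).round(4),(p@Y).round(4))
    for n in('scene','top'):
        d=grab(n);h=cv2.cvtColor(d['pixels'],cv2.COLOR_RGB2HSV)
        m=cv2.inRange(h,(108,120,40),(130,255,255));c=cv2.findContours(m,0,2)[0]
        c=[x for x in c if cv2.contourArea(x)>20]
        if c:
            # lid disc: bright, unsaturated pixels within hull of the blue blob
            H=np.zeros_like(m);cv2.fillConvexPoly(H,cv2.convexHull(np.vstack(c)),255)
            w=cv2.inRange(h,(0,0,120),(180,110,255))&H; n_,l,st,ce=cv2.connectedComponentsWithStats(w)
            if n_>1:
                i=1+np.argmax(st[1:,4]);q=ray(d,*ce[i],.042);r=q[:2]-O
                print(n,'lid',q.round(4),'rack',(r@X).round(4),(r@Y).round(4),st[i])
        if n=='scene' and f:
            u,v=proj(d,[.6,-.02,.04]).astype(int)
            cv2.imwrite('pics/'+f,cv2.cvtColor(cv2.resize(d['pixels'][v-70:v+70,u-90:u+90],None,fx=4,fy=4,interpolation=2),cv2.COLOR_RGB2BGR))
E
python3 -c "from tin import *;look('c3.png')"
```

```text
[ 0.5441 -0.0247  0.0143] [ 3.028 -0.838 -0.   ] [-3.5  2.7  4.3] 0.2595216367231726
tcp rack -0.0774 -0.0053
scene lid [ 0.57   -0.0394  0.042 ] rack -0.0534 -0.0231 [299 264  18  14 200]
```

View pics/c3.png

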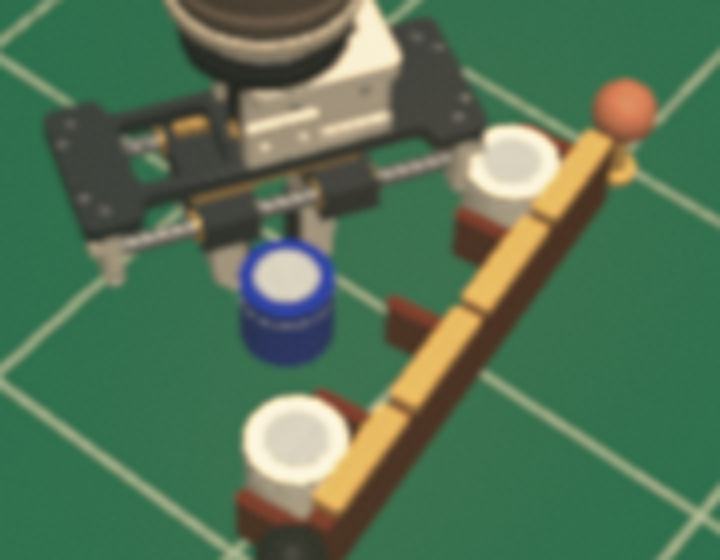

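The tin is nested against both fingers and upright (crop ~(287,300)), at rack (-53,-23) mm, so it's on track. I'll finish the diagonal and then back off.

>>> drive_tool(targets=[[0, 0, 0, 0.1, -0.06, 0, 0.26], [0, 0, 0, 0.2, -0.12, 0, 0.26], [0, 0, 0, 0.28, -0.165, 0, 0.26], [0, 0, 0, 0.34, -0.2, 0, 0.26], [0, 0, 0, 0.34, -0.2, 0, 0.26]])

```text
clock: 8.1
position: [0.5582, -0.033, 0.0143]
ee_rot: [3.027, -0.839, 0.001]
force: [0.8, 0.3, -0.2]
width: 0.261
gripper_force: 0.0
```

>>> drive_tool(targets=[[0, 0, 0, -0.25, 0.15, 0, 0.26], [0, 0, 0, -0.6, 0.36, 0, 0.26], [0, 0, 0, -1.0, 0.5, 0, 0.26], [0, 0, 1.5, -1.2, 0.3, 0, 0.26], [0, 0, 3.0, -1.2, 0, 0, 0.26]])

```text
clock: 8.6
position: [0.5075, -0.031, 0.0144]
ee_rot: [-3.113, 0.423, 0.002]
force: [0.6, -0.4, 0.8]
width: 0.256
gripper_force: 0.0
```

>>> drive_tool(targets=[[0, 0, 1.5, 0, -0.15, 0, 0.26], [0, 0, 3, 0, -0.3, 0, 0.26], [0, 0, 4.64, 0, -0.5, 0, 0.26], [0, 0, 4.64, 0, -0.5, 0, 0.26]])

```text
clock: 9.0
position: [0.5088, -0.0534, 0.0144]
ee_rot: [3.135, 0.2, -0.0]
force: [-0.1, -0.6, -0.7]
width: 0.259
gripper_force: 0.0
```

```bash
python3 -c "from tin import *;look()"
```

```text
[ 0.5088 -0.0534  0.0144] [ 3.135  0.2   -0.   ] [-0.1 -0.6 -0.7] 0.2592511349874144
tcp rack -0.1159 -0.0295
scene lid [ 0.5844 -0.0479  0.042 ] rack -0.0402 -0.0333 [302 270  18  15 209]
```

>>> drive_tool(targets=[[0, 0, 0, 0.35, 0.0, 0, 0.26], [0, 0, 0, 0.7, 0.025, 0, 0.26], [0, 0, 0, 0.85, 0.045, 0, 0.26], [0, 0, 0, 1.0, 0.063, 0, 0.26], [0, 0, 0, 1.12, 0.078, 0, 0.26]])

```text
clock: 9.6
position: [0.5539, -0.049, 0.0142]
ee_rot: [3.135, 0.198, -0.002]
force: [-1.6, -0.8, 0.8]
width: 0.262
gripper_force: 1.0
```

>>> drive_tool(targets=[[0, 0, 0, 0.12, 0.015, 0, 0.26], [0, 0, 0, 0.24, 0.03, 0, 0.26], [0, 0, 0, 0.36, 0.045, 0, 0.26], [0, 0, 0, 0.48, 0.059, 0, 0.26], [0, 0, 0, 0.48, 0.059, 0, 0.26]])

```text
clock: 10.1
position: [0.5745, -0.0467, 0.0144]
ee_rot: [-3.135, -0.199, -0.002]
force: [0.2, 0.1, 0.2]
width: 0.258
gripper_force: 0.0
```

```bash
python3 -c "from tin import *;look('c4.png')"
```

```text
[ 0.5745 -0.0467  0.0144] [-3.135e+00 -1.990e-01 -2.000e-03] [0.2 0.1 0.2] 0.258257428538263
tcp rack -0.0499 -0.0309
scene lid [ 0.6066 -0.0428  0.042 ] rack -0.0176 -0.031 [312 274  18  15 187]
```

View pics/c4.png

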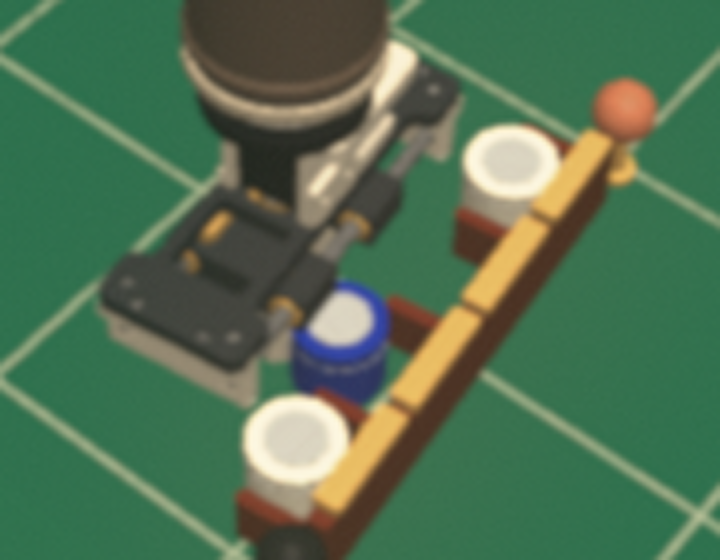

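The blue tin (crop (340,340)) is entering gap 3, centred between the dividers. I'll continue slowly to the wall.

>>> drive_tool(targets=[[0, 0, 0, 0.1, 0.012, 0, 0.26], [0, 0, 0, 0.2, 0.025, 0, 0.26], [0, 0, 0, 0.3, 0.037, 0, 0.26], [0, 0, 0, 0.4, 0.049, 0, 0.26], [0, 0, 0, 0.46, 0.056, 0, 0.26]])

```text
clock: 10.7
position: [0.5923, -0.0447, 0.0143]
ee_rot: [-3.135, -0.199, -0.0]
force: [-1.4, -0.0, 1.2]
width: 0.257
gripper_force: 0.9
```

>>> drive_tool(targets=[[0, 0, 0, 0.04, 0.005, 0, 0.26], [0, 0, 0, 0.08, 0.01, 0, 0.26], [0, 0, 0, 0.1, 0.012, 0, 0.26]])

```text
clock: 11.0
position: [0.5959, -0.0443, 0.0143]
ee_rot: [3.135, 0.199, -0.0]
force: [-1.2, -0.4, 0.0]
width: 0.263
gripper_force: 0.9
```

>>> drive_tool(targets=[[0, 0, 0, 0.025, 0.003, 0, 0.26], [0, 0, 0, 0.05, 0.006, 0, 0.26], [0, 0, 0, 0.05, 0.006, 0, 0.26]])

```text
clock: 11.3
position: [0.5974, -0.0441, 0.0143]
ee_rot: [3.135, 0.199, -0.001]
force: [-4.3, 0.4, 1.8]
width: 0.262
gripper_force: 1.9
```

>>> drive_tool(targets=[[0, 0, 0, 0.025, 0.003, 0, 0.26], [0, 0, 0, 0.04, 0.005, 0, 0.26], [0, 0, 0, 0.04, 0.005, 0, 0.26]])

```text
clock: 11.6
position: [0.5975, -0.0441, 0.0141]
ee_rot: [3.135, 0.198, -0.006]
force: [-8.7, -0.7, 7.5]
width: 0.261
gripper_force: 4.4
```

>>> drive_tool(targets=[[0, 0, 0, 0.03, 0.004, 0, 0.26], [0, 0, 0, 0.05, 0.006, 0, 0.26]])

```text
clock: 11.8
position: [0.5977, -0.0441, 0.0139]
ee_rot: [3.135, 0.198, -0.011]
force: [-16.7, -1.2, 13.8]
width: 0.258
gripper_force: 8.5
```

>>> drive_tool(targets=[[0, 0, 0, -0.2, -0.025, 0, 0.26], [0, 0, 0, -0.6, -0.074, 0, 0.26], [0, 0, 0, -1.2, -0.15, 0, 0.26], [0, 0, 0, -2, -0.25, 0.5, 0.26], [0, 0, 0, -2.5, -0.3, 1.5, 0.26]])

```text
clock: 12.3
position: [0.498, -0.0559, 0.0727]
ee_rot: [-3.135, -0.199, 0.007]
force: [0.9, 0.2, 0.8]
width: 0.26
gripper_force: 0.0
```

>>> drive_tool(targets=[[0, 0, 0, -0.5, -0.8, 1, 0.26], [0, 0, 0, -1.0, -1.5, 2, 0.26], [0, 0, 0, -1.5, -2.2, 3, 0.26], [0, 0, 0, -2.0, -2.9, 3, 0.26], [0, 0, 0, -2.0, -3.6, 3, 0.26]])

```text
clock: 12.8
position: [0.4204, -0.202, 0.1969]
ee_rot: [3.132, 0.196, 0.006]
force: [0.7, 0.5, -0.7]
width: 0.258
gripper_force: 0.0
```

```bash
python3 -c "
from tin import *
look('c5.png')
grab('top','top5.png')"
```

```text
[ 0.4204 -0.202   0.1969] [3.132 0.196 0.006] [ 0.7  0.5 -0.7] 0.2580154753789877
tcp rack -0.2218 -0.1661
scene lid [ 0.6272 -0.0406  0.042 ] rack 0.0032 -0.0313 [322 280  19  15 215]
top lid [ 0.6264 -0.0406  0.042 ] rack 0.0024 -0.0312 [349 211  14  14 149]
```

View pics/c5.png

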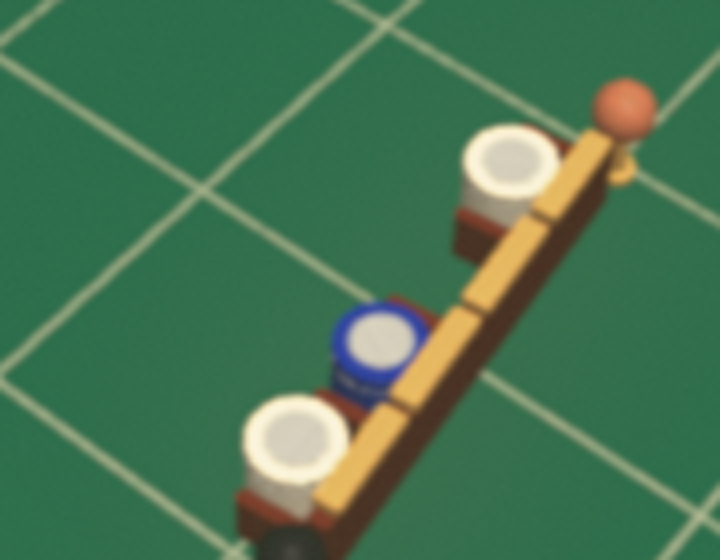

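View pics/top5.png

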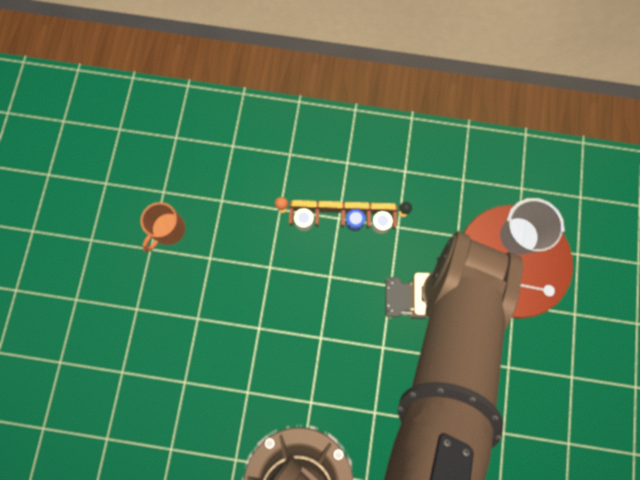

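Both views put the blue tin home in gap 3 at rack x≈+3 mm (top view (355,217)). The white tins, mug and bucket haven't moved, and the arm is clear.

```bash
python3 -c "from cell import arm;print(arm.sign_off())"
```

```text
the job is handed in; nothing more can be done
None
```

I touched the rails behind gaps 1, 2 and 3 in order from the copper ball, never rail 4, then pushed the blue tin upright into the third gap, home against the back wall, and handed the job in at about 13 s.

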